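# Start the stirrer place that holds the conical flask

## Robot

A 7-joint arm with a two-finger parallel gripper is mounted at the origin on the work surface. World frame = base frame: x ahead of the robot, y to its left, z up, the work surface at z = 0. Lengths are in m, angles in rad, forces in N, time in s.
With the tool pointing down it reaches from about 0.4 to 0.85 m from the base axis. Payload 4.5 kg.
Tool frame: the origin (TCP) lies at the very end of the fingers, on their centre line; the grasp point (between the pads) lies 19 mm behind it; z points along the fingers, y is the line along which they close (so a half turn about z gives the same grasp; the last joint's range is limited). The gripper opens to 85 mm and grips with 20 to 120 N. Pads are 22 mm wide; open, the fingers measure 114 mm over their backs; the gripper's body (76 mm by 85 mm) begins 54 mm behind the grasp point. The pads swing forward as they close: fully open they stand 13 mm farther back than shut.
Start: joints at [1.336, 0.689, -0.195, 1.565, 0.157, 0.902, -0.215], TCP at [0.166, -0.603, 0.231] pointing down, gripper open.
Joint ranges: [-3.01, 3.01], [-0.46, 2.08], [-1.47, 1.51], [0.13, 2.56], [-1, 4.14], [0.04, 2.09], [-2.66, 2.66]. Speed limits (rad/s): [2.57, 2.57, 3.14, 3.14, 3.14, 3.14, 3.14].

## Interface

Orientations are given as a 3x3 rotation matrix whose columns are the frame's x, y, z axes.
In Python, from bench import status, vision, sign_off gives the robot as it stands.
- The arm moves only by the tool send_rows, never from a script. Its argument "increments" is a list of rows, each an object with "delta_pos": the shift along the tool's x, y, z in cm, a list of three; "spin": the turn about the tool's z in rad. A call has exactly 8 rows; each row shifts and turns the commanded pose from where the row before left it, along the tool's axes as they then stand; what a row does not reach is not made up. A row lasts 1/8 s, in which the tool goes at most 62.5 mm and 10.7 degrees, less where a joint would pass 70% of its speed; a pose out of reach is approached as far as the arm can. A call with a gripper value outside its range is refused whole. "claw" is the opening, from 0 (shut) to 1 (fully open), set as the call begins (left out, the last holds). The fingers move at their own pace and stop on an object; the grip force is fixed at half the most. Time passes only in rows, so rows that do not move let the fingers close, or fill a call up. It gives the time, the measured TCP pose, the force, the opening and the grip force at its end, in the units of the state.
- status.observe(): the state, without advancing time (a new reading comes with each control period).
- vision.capture(name): name is "scene" or "top" or "wrist"; returns the picture (480x640x3 uint8, blue, green, red); there is no depth.
- vision.camera_model(name): a dict with "fx", "fy", "cx", "cy" (pixels), "eye" and "orientation" of the camera in the world. Camera axes: x right, y down, z forward; pixel columns grow to the right and rows downward; lengths in m; the calibration is good to about 2 mm. The wrist camera is an equidistant fisheye: a pixel r from the principal point sees the ray r / f radians off the axis. A picture is of the moment at which its call begins: read the wrist's pose just before it. camera_model takes no time and is no camera call; for the wrist camera it gives the pose at the moment of the call.
- sign_off(): hands the job in; it is judged then, once.
The state is a dict: "clock": time; "q": joint angles; "qd": joint speeds; "joint_efforts": joint torques, N m; "eef_pos": TCP position; "tool_rot": TCP orientation; "wrist_force": force on the tool from outside, world axes, zero at the start; "moment": the same for the moment, N m; "grip_width": finger opening in m; "finger_force": force on a finger pad.
Only numpy, scipy, OpenCV 4.12 (cv2) and the standard library are available. Lean on these libraries where they do the work, as an engineer would, in place of code of your own. Each camera call takes 0.05 s, during which the arm holds its last target. There are 200 camera calls.

## Task

One of the three vessels on the stirrer is the conical flask. Take the stylus from its stand and with its point press the recessed start button in front of the conical flask right in to its stop, without forcing it, and keep it in for a good second; then put the stylus back in its stand, upright with its collar resting on the block. Press no other button, keep the gripper itself off the stirrer, and leave the vessels and the other things on the bench where they are.

Things in the scene. Friction and masses are not known exactly. Their poses are not given: they have to be found in the camera images.
- stirrer: Fixed three-place stirrer, 232 deep (x) x 370 wide (y). Origin: centre of underside; +x to its back, +y to its left as the robot sees it. White deck 85 high (x -36 to +114) with three round aluminium places; before it a grey panel, 90 long, falling towards -x at 25 degrees to the level (outward normal (-0.423, 0, 0.906)), with a recessed start button straight in front of each place.
- flask: The conical flask: glass, wide foot 84 across, narrowing to a neck 30 across with a 38 rim, 126 tall, 0.22 kg. Stands loose on one of the three places. Origin: centre of its underside.
- beaker: Open straight-sided glass beaker, about 76 across, 105 tall, loose on another place. Origin: centre of its underside.
- bottle: Glass bottle with a white screw cap and paper label, 72 across, 140 tall, loose on the remaining place. Origin: centre of its underside.
- stylus: The stylus, 136 long, about 0.07 kg, loose, standing point down in its stand. Origin: the centre of its flat point; z runs up along it to the handle. Steel shaft 8 diameter from z = 0 to 60, collar 28 diameter from 60 to 66, round black handle 20 diameter from 66 to 136 (grip here).
- stand: White block 70 x 70 x 75 high, fixed to the bench, with a round hole 16 diameter and 70 deep in the middle of its top. Origin: centre of its underside. The stylus hangs in the hole with its collar resting on the block's top (its point 15 above the bench).
- stand_mouth (a point): Centre of the mouth of the stand's hole, on the block's top face.
- spray: White spray bottle, 74 across, 203 tall, loose bystander. Origin: centre of its underside.
- tub: Clear plastic box with a blue lid, 290 x 200 x 101 high, loose bystander. Origin: centre of its underside.
- clamp: Steel flask clamp of four upright leaves on a disc, about 76 across, 61 tall, loose bystander. Origin: centre of its underside.
- place_right (a point): Centre of the right place on the deck (left and right as seen by the robot; left is +y of the stirrer); the places are 115 apart.
- recess_right (a point): Centre of the recess mouth of the right place's button, on the panel's face, 116 in front of the place. Round recess 14 diameter, square to the panel, framed by a thin dark square. The steel cap (12 diameter) lies 6 to 16 below the face: how deep differs between buttons and starts and is not measured, so feel for it.
- button_right (a joint): How far the right place's button is pressed in along the recess, in m: 0 out, 0.008 fully in against a hard stop. A spring pushes it back: 1.5 N at the start of travel, 5.5 N fully in.
- place_middle (a point): Centre of the middle place on the deck (left and right as seen by the robot; left is +y of the stirrer); the places are 115 apart.
- recess_middle (a point): Centre of the recess mouth of the middle place's button, on the panel's face, 116 in front of the place. Round recess 14 diameter, square to the panel, framed by a thin dark square. The steel cap (12 diameter) lies 6 to 16 below the face: how deep differs between buttons and starts and is not measured, so feel for it.
- button_middle (a joint): How far the middle place's button is pressed in along the recess, in m: 0 out, 0.008 fully in against a hard stop. A spring pushes it back: 1.5 N at the start of travel, 5.5 N fully in.
- place_left (a point): Centre of the left place on the deck (left and right as seen by the robot; left is +y of the stirrer); the places are 115 apart.
- recess_left (a point): Centre of the recess mouth of the left place's button, on the panel's face, 116 in front of the place. Round recess 14 diameter, square to the panel, framed by a thin dark square. The steel cap (12 diameter) lies 6 to 16 below the face: how deep differs between buttons and starts and is not measured, so feel for it.
- button_left (a joint): How far the left place's button is pressed in along the recess, in m: 0 out, 0.008 fully in against a hard stop. A spring pushes it back: 1.5 N at the start of travel, 5.5 N fully in.

How it is judged:
By the outcome, as a careful person would: the job done as asked, in the order asked, and still so for the second after the job is handed in, with the robot touching nothing.
It also fails if it takes over 58 s, if anything falls off the work surface, if the arm or the gripper's body presses on something with over 40 N, if the wrist force passes 120 N, or if a joint passes its speed limit or range.

## Working session

There is one attempt and no reset: what is moved stays moved. The work goes in short steps, Python scripts to look and compute and a tool call to move; the robot and the scene stay as the last step left them, time stands still between calls to the robot, and variables do not carry over. Pictures are saved under pics/ and viewed, at most 11 in all, crops included, and the job is handed in when it is done.

Besides the shell and the picture viewer there is one more tool, called after ">>>" in YAML: its name, and indented under it one key for each argument. send_rows: Moves the arm, as the interface text tells. Its arguments: {"type":"object","properties":{"increments":{"type":"array","items":{"type":"object","properties":{"delta_pos":{"type":"array","items":{"type":"number"}},"spin":{"type":"number"}}}},"claw":{"type":"number"}},"required":["increments"]}

```bash
mkdir -p pics
python3 - <<'E'
from bench import status, vision
import cv2,numpy as np
s=status.observe(); print({k:np.round(v,3).tolist() for k,v in s.items()})
for n in ["scene","top"]:
    cv2.imwrite(f"pics/{n}1.png",vision.capture(n)); print(n,{k:np.round(v,4).tolist() for k,v in vision.camera_model(n).items()})
E
```

```text
{'clock': 0.0, 'q': [1.336, 0.69, -0.195, 1.566, 0.157, 0.903, -0.215], 'qd': [-0.0, 0.0, -0.001, 0.0, 0.002, 0.001, 0.001], 'joint_efforts': [0.0, -53.961, -1.266, -15.854, 0.009, 0.01, 0.0], 'eef_pos': [0.166, -0.602, 0.23], 'tool_rot': [[0.964, 0.266, -0.001], [0.266, -0.964, 0.002], [-0.0, -0.002, -1.0]], 'wrist_force': [-0.494, 0.375, 0.318], 'moment': [0.041, 0.027, -0.034], 'finger_force': 0.0, 'grip_width': 0.085}
scene {'fx': 563.2929, 'fy': 563.2929, 'cx': 327.4223, 'cy': 238.378, 'eye': [1.1433, -0.7635, 0.8716], 'orientation': [[0.8445, 0.3151, -0.433], [0.5352, -0.5233, 0.6631], [-0.0176, -0.7917, -0.6106]]}
top {'fx': 623.4514, 'fy': 623.4514, 'cx': 326.8348, 'cy': 239.2967, 'eye': [0.3755, 0.0975, 1.7375], 'orientation': [[0.0039, -0.992, 0.1259], [-1.0, -0.0035, 0.0035], [-0.003, -0.1259, -0.992]]}
```

View pics/scene1.png

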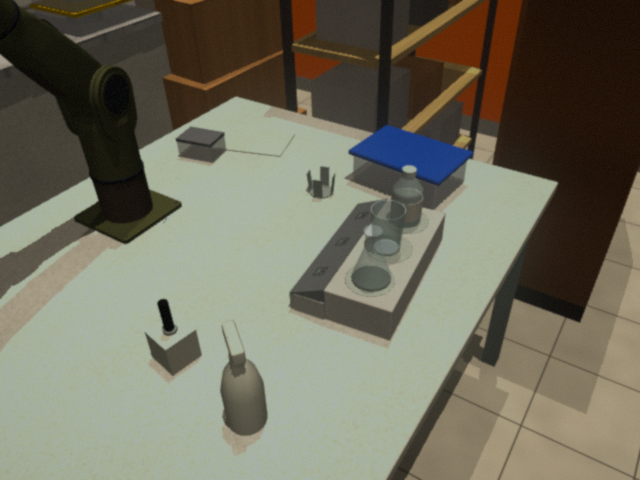

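View pics/top1.png

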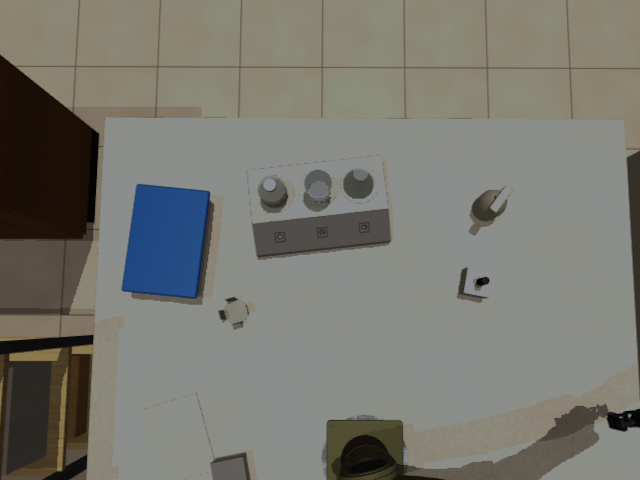

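The right place (nearest in the scene view, at 372,278; top view 358,183) appears to hold the conical flask. The stand is at about (483,283) in the top view and (172,345) in the scene view. I'll enlarge both to confirm and take positions.

```bash
cat > h.py <<'E'
import numpy as np, cv2
from bench import status, vision
def ray(n,px,m=None):
    m=m or vision.camera_model(n); R=np.array(m["orientation"]); a=np.array([(px[0]-m["cx"])/m["fx"],(px[1]-m["cy"])/m["fy"]])
    if n=="wrist":
        t=np.hypot(*a); d=np.r_[a/t*np.sin(t),np.cos(t)] if t>0 else np.array([0,0,1.])
    else: d=np.r_[a,1]
    return np.array(m["eye"]),R@(d/np.linalg.norm(d))
def onz(n,px,z,m=None):
    e,d=ray(n,px,m); return e+d*(z-e[2])/d[2]
def tri(rs):
    A=sum(np.eye(3)-np.outer(d,d) for e,d in rs); b=sum((np.eye(3)-np.outer(d,d))@e for e,d in rs)
    p=np.linalg.solve(A,b); return p,[round(1000*np.linalg.norm(np.cross(p-e,d)),1) for e,d in rs]
E
python3 - <<'E'
import cv2,numpy as np
s=cv2.imread('pics/scene1.png');t=cv2.imread('pics/top1.png')
c=np.zeros((600,800,3),np.uint8)
def put(im,x,y,w,h,k,X,Y):
    o=cv2.resize(im[y:y+h,x:x+w],None,fx=k,fy=k,interpolation=cv2.INTER_CUBIC);c[Y:Y+o.shape[0],X:X+o.shape[1]]=cv2.convertScaleAbs(o,alpha=1.3)
put(s,285,155,165,190,3,0,0)       #495x570
put(t,240,150,150,110,2,500,0)     #300x220
put(t,455,260,50,45,4,500,225)     #200x180
put(s,140,290,65,85,2,500,410)
put(t,265,215,110,34,2.7,500,170+0) if 0 else None
cv2.imwrite('pics/c1.png',c)
E
```

```text
(no output)
```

View pics/c1.png

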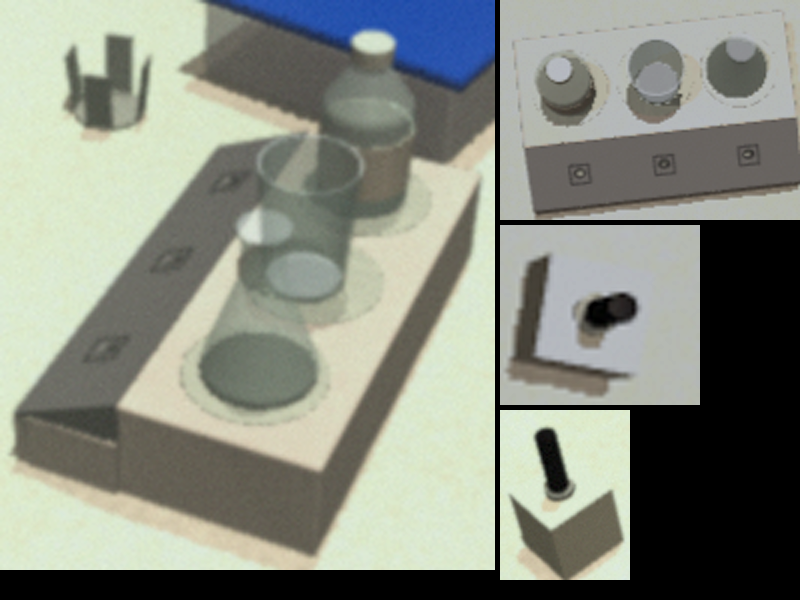

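The picture shows the conical flask on the right place (crop 260,330). Its button is at scene (320.3,271) and top (364,227.5). The stylus handle end is at top (485.5,279.5) and scene (162.5,301.5).

Run:
```python
from h import *
P=lambda *a:print(*[np.round(x,4).tolist() if isinstance(x,np.ndarray) else x for x in a])
s=cv2.imread('pics/scene1.png');t=cv2.imread('pics/top1.png')
def cen(im,u,v,r):  # dark square centroid in window (darkness-weighted)
    g=cv2.cvtColor(im,6).astype(float)[int(v)-r:int(v)+r+1,int(u)-r:int(u)+r+1]
    b=np.percentile(g,60); w=np.clip(b-6-g,0,None); yy,xx=np.mgrid[-r:r+1,-r:r+1]
    return int(u)+(w*xx).sum()/w.sum(), int(v)+(w*yy).sum()/w.sum()
B={}
for n,ps,pt in [('R',(320.3,271),(364,227.5)),('M',(342,241.5),(322,232)),('L',(361.3,215.5),(280,237))]:
    a,b=cen(s,*ps,7),cen(t,*pt,7); p,r=tri([ray('scene',a),ray('top',b)]); B[n]=p
    P(n,np.array(a),np.array(b),p,r,onz('top',b,.066),onz('scene',a,.066))
v=B['L']-B['R'];P('spacing',np.linalg.norm(v)/2,'yaw',np.arctan2(-v[0],v[1]))
# handle
for n,im,(x,y,w,h) in [('top',t,(470,268,30,30)),('scene',s,(150,290,35,45))]:
    m=(im[y:y+h,x:x+w].max(2)<45).astype(np.uint8)
    k,l,st,c=cv2.connectedComponentsWithStats(m);i=1+st[1:,4].argmax()
    pts=np.argwhere(l==i)[:,::-1]+[x,y]; q=cv2.minAreaRect(pts.astype(np.float32)); P(n,q,len(pts))
    P('mid',onz(n,q[0],.115), 'boxcorn',cv2.boxPoints(q).astype(float))
P(tri([ray('scene',(162.5,301.5)),ray('top',(485.5,279.5))]),onz('top',(485.5,279.5),.151))
# block top face corners
for k in [(550,255),(535,352),(635,375)]: P(onz('top',((k[0]-500)/4+455,(k[1]-225)/4+260),.075))
for k in [(510,496),(549,531),(612,492)]: P(onz('scene',((k[0]-500)/2+140,(k[1]-410)/2+290),.075))
```

```text
R [321.1598, 270.8237] [363.9398, 226.8305] [0.6227, 0.0038, 0.0679] [np.float64(1.2), np.float64(1.2)] [0.6221, 0.003, 0.066] [0.6223, 0.0064, 0.066]
M [342.922, 241.2061] [321.6062, 231.5491] [0.6093, 0.1181, 0.0679] [np.float64(0.9), np.float64(0.9)] [0.6088, 0.1176, 0.066] [0.6087, 0.1208, 0.066]
L [362.3516, 214.8963] [279.2133, 236.5245] [0.5956, 0.2328, 0.0679] [np.float64(1.3), np.float64(1.3)] [0.5948, 0.2322, 0.066] [0.5951, 0.2361, 0.066]
spacing 0.11528199089702772 yaw 0.11798375746126022
top ((481.9654846191406, 280.91375732421875), (6.870728015899658, 12.62728214263916), 68.19859313964844) 79
mid [0.4738, -0.3005, 0.115] boxcorn [[474.8276, 280.0689], [486.5517, 275.3793], [489.1034, 281.7586], [477.3793, 286.4482]]
scene ((165.64707946777344, 315.0882873535156), (31.529630661010742, 9.45888900756836), 75.96376037597656) 281
mid [0.4723, -0.2988, 0.115] boxcorn [[157.2353, 300.9412], [166.4118, 298.6471], [174.0589, 329.2354], [164.8824, 331.5295]]
(array([ 0.47531089, -0.30006709,  0.15285254]), [np.float64(0.3), np.float64(0.3)]) [0.4753, -0.3007, 0.151]
[0.5119, -0.2727, 0.075]
[0.4473, -0.2611, 0.075]
[0.4323, -0.3271, 0.075]
[0.4377, -0.3297, 0.075]
[0.5018, -0.3416, 0.075]
[0.518, -0.2746, 0.075]
```

>>> send_rows:
  increments:
    - {"delta_pos": [2.5,-1.4,0],"spin": 0}
    - {"delta_pos": [4,-2.2,0],"spin": 0}
    - {"delta_pos": [5,-2.8,0],"spin": 0}
    - {"delta_pos": [5,-2.8,0],"spin": 0}
    - {"delta_pos": [5,-2.8,0],"spin": 0}
    - {"delta_pos": [5,-2.8,0],"spin": 0}
    - {"delta_pos": [4,-2.2,0],"spin": 0}
    - {"delta_pos": [2.5,-1.4,0],"spin": 0.15}
  claw: 1

```text
clock: 1.1
eef_pos: [0.4371, -0.3349, 0.231]
tool_rot: [[0.993, 0.118, 0.0], [0.118, -0.993, 0.002], [0.001, -0.002, -1.0]]
wrist_force: [-0.0, -0.9, -0.0]
grip_width: 0.0855
finger_force: 0.0
```

>>> send_rows:
  increments:
    - {"delta_pos": [0.8,-0.6,0],"spin": 0}
    - {"delta_pos": [1.2,-0.9,0],"spin": 0}
    - {"delta_pos": [1.2,-0.9,0],"spin": 0}
    - {"delta_pos": [0.8,-0.6,0],"spin": 0}
    - {"delta_pos": [0,0,0.5],"spin": 0}
    - {"delta_pos": [0,0,0.5],"spin": 0}
    - {"delta_pos": [0,0,0],"spin": 0}
    - {"delta_pos": [0,0,0],"spin": 0}

```text
clock: 2.1
eef_pos: [0.4711, -0.3034, 0.2213]
tool_rot: [[0.993, 0.118, -0.0], [0.118, -0.993, -0.0], [-0.0, 0.0, -1.0]]
wrist_force: [0.4, -0.3, 0.7]
grip_width: 0.0854
finger_force: 0.0
```

Run:
```python
from h import *
s=status.observe();print(np.round(s['eef_pos'],4),np.round(s['q'],2),s['clock'],np.round(s['wrist_force'],2))
m=vision.camera_model('wrist');im=vision.capture('wrist');cv2.imwrite('pics/w1.png',im)
print({k:np.round(v,4).tolist() for k,v in m.items()})
def proj(p):
    d=np.array(m['orientation']).T@(np.array(p)-m['eye']);r=np.hypot(*d[:2]);t=np.arctan2(r,d[2]);return np.round([m['cx']+m['fx']*t*d[0]/r,m['cy']+m['fy']*t*d[1]/r],1)
for p in [(.474,-.3005,.151),(.474,-.3005,.081),(.474,-.3005,.075),(.622,.004,.067)]:print(p,proj(p))
```

```text
[ 0.4711 -0.3034  0.2213] [ 0.55  0.61 -0.11  1.78  0.09  0.75 -1.05] 2.1 [ 0.39 -0.31  0.74]
{'fx': 371.6483, 'fy': 371.6483, 'cx': 319.2095, 'cy': 237.2585, 'eye': [0.5509, -0.2934, 0.3636], 'orientation': [[0.1177, -0.9442, -0.3076], [-0.9931, -0.1122, -0.0356], [-0.0009, 0.3096, -0.9509]]}
(0.474, -0.3005, 0.151) [316.2 249.7]
(0.474, -0.3005, 0.081) [317.  219.3]
(0.474, -0.3005, 0.075) [317.  217.4]
(0.622, 0.004, 0.067) [27.6 41.6]
```

View pics/w1.png

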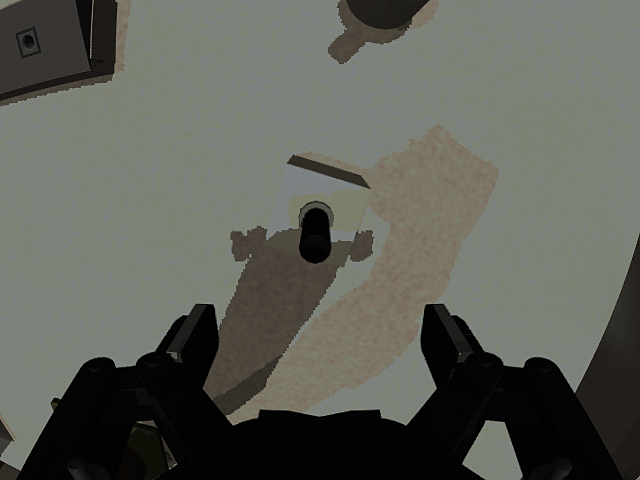

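The handle end is at (315.5,248) and the collar at (316,215), within about 1 mm of the prediction. The right button at (28,42) matches as well.

>>> send_rows:
  increments:
    - {"delta_pos": [0.4,-0.3,1.5],"spin": 0}
    - {"delta_pos": [0,0,2.5],"spin": 0}
    - {"delta_pos": [0,0,3],"spin": 0}
    - {"delta_pos": [0,0,2.5],"spin": 0}
    - {"delta_pos": [0,0,1.5],"spin": 0}
    - {"delta_pos": [0,0,1],"spin": 0}
    - {"delta_pos": [0,0,0],"spin": 0}
    - {"delta_pos": [0,0,0],"spin": 0}

```text
clock: 3.15
eef_pos: [0.4756, -0.2998, 0.102]
tool_rot: [[0.993, 0.118, 0.001], [0.118, -0.993, -0.001], [0.001, 0.001, -1.0]]
wrist_force: [-0.6, -0.4, 0.9]
grip_width: 0.0855
finger_force: 0.0
```

>>> send_rows:
  increments:
    - {"delta_pos": [0,0,0],"spin": 0}
    - {"delta_pos": [0,0,0],"spin": 0}
    - {"delta_pos": [0,0,0],"spin": 0}
    - {"delta_pos": [0,0,0],"spin": 0}
    - {"delta_pos": [0,0,0],"spin": 0}
    - {"delta_pos": [0,0,0],"spin": 0}
    - {"delta_pos": [0,0,0],"spin": 0}
    - {"delta_pos": [0,0,0],"spin": 0}
  claw: 0

```text
clock: 4.15
eef_pos: [0.4752, -0.2997, 0.1015]
tool_rot: [[0.993, 0.118, 0.0], [0.118, -0.993, -0.0], [0.0, 0.0, -1.0]]
wrist_force: [0.2, -0.0, 4.9]
grip_width: 0.0183
finger_force: 58.4
```

>>> send_rows:
  increments:
    - {"delta_pos": [0,0,-0.4],"spin": 0}
    - {"delta_pos": [0,0,-0.8],"spin": 0}
    - {"delta_pos": [0,0,-0.9],"spin": 0}
    - {"delta_pos": [0,0,-0.9],"spin": 0}
    - {"delta_pos": [0,0,-0.8],"spin": 0}
    - {"delta_pos": [0,0,-0.5],"spin": 0}
    - {"delta_pos": [0,0,-0.3],"spin": 0}
    - {"delta_pos": [0,0,0],"spin": 0}

```text
clock: 5.15
eef_pos: [0.4751, -0.2996, 0.1474]
tool_rot: [[0.993, 0.118, 0.0], [0.118, -0.993, -0.0], [0.0, 0.0, -1.0]]
wrist_force: [0.3, 0.2, -0.7]
grip_width: 0.0184
finger_force: 58.5
```

>>> send_rows:
  increments:
    - {"delta_pos": [-0.5,0,0],"spin": 0}
    - {"delta_pos": [-0.5,0,0],"spin": 0}
    - {"delta_pos": [-0.5,0,0.1],"spin": 0}
    - {"delta_pos": [-0.5,0,0.1],"spin": 0}
    - {"delta_pos": [-0.3,0,0.1],"spin": 0}
    - {"delta_pos": [0,0,0],"spin": 0}
    - {"delta_pos": [0,0,0],"spin": 0}
    - {"delta_pos": [0,0,0],"spin": 0}

```text
clock: 6.15
eef_pos: [0.4564, -0.3025, 0.1456]
tool_rot: [[0.993, 0.12, 0.009], [0.12, -0.993, -0.002], [0.008, 0.003, -1.0]]
wrist_force: [5.5, 1.2, 4.1]
grip_width: 0.0186
finger_force: 59.5
```

>>> send_rows:
  increments:
    - {"delta_pos": [-0.4,0,0.1],"spin": 0}
    - {"delta_pos": [-0.4,0,0.1],"spin": 0}
    - {"delta_pos": [-0.4,0,0.2],"spin": 0}
    - {"delta_pos": [-0.4,0,0.2],"spin": 0}
    - {"delta_pos": [-0.4,0,0.2],"spin": 0}
    - {"delta_pos": [-0.2,0,0],"spin": 0}
    - {"delta_pos": [0,0,0],"spin": 0}
    - {"delta_pos": [0,0,0],"spin": 0}

```text
clock: 7.15
eef_pos: [0.4363, -0.3052, 0.1377]
tool_rot: [[0.993, 0.12, 0.012], [0.121, -0.993, -0.003], [0.011, 0.004, -1.0]]
wrist_force: [7.7, 1.8, 2.8]
grip_width: 0.0183
finger_force: 60.9
```

Run:
```python
from h import *
s=status.observe();R=np.array(s['tool_rot']);print(s['eef_pos'],np.round(R,4),s['wrist_force'],s['q'])
a=vision.capture('scene');t=vision.capture('top');cv2.imwrite('pics/s2.png',a);cv2.imwrite('pics/t2.png',t)
w=vision.capture('wrist');cv2.imwrite('pics/w2.png',w)
c=np.zeros((600,800,3),np.uint8)
o=cv2.resize(a[230:380,110:250],None,fx=4,fy=4)[:600];c[:o.shape[0],:o.shape[1]]=o
o=cv2.resize(w[100:400,200:440],None,fx=1,fy=1);c[:300,560:800]=o
cv2.imwrite('pics/c2.png',cv2.convertScaleAbs(c,alpha=1.3))
```

```text
[ 0.43630209 -0.30524727  0.13770051] [[ 0.9926  0.1205  0.0117]
 [ 0.1205 -0.9927 -0.0027]
 [ 0.0113  0.0041 -0.9999]] [7.71217482 1.81388057 2.78564151] [ 0.58414361  0.70503734 -0.09519471  1.94577661  0.12525715  0.48468332
 -1.04869236]
```

View pics/c2.png

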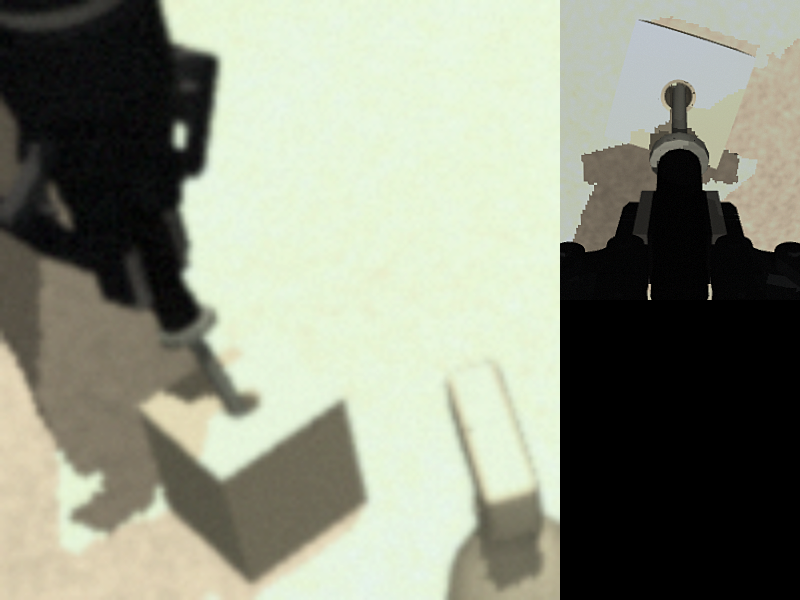

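The wrist crop shows the stylus leaning out of the hole as planned, estimated at about 23.6°. I'll tilt slightly more, then withdraw along its axis.

>>> send_rows:
  increments:
    - {"delta_pos": [-0.2,0,0.1],"spin": 0}
    - {"delta_pos": [-0.2,0,0.1],"spin": 0}
    - {"delta_pos": [0,0,0],"spin": 0}
    - {"delta_pos": [0,0,0],"spin": 0}
    - {"delta_pos": [0.1,0,-0.5],"spin": 0}
    - {"delta_pos": [-0.2,0,-0.9],"spin": 0}
    - {"delta_pos": [-0.4,0,-0.9],"spin": 0}
    - {"delta_pos": [-0.4,0,-1.8],"spin": 0}

```text
clock: 8.3
eef_pos: [0.4146, -0.3061, 0.1749]
tool_rot: [[0.993, 0.118, -0.005], [0.118, -0.993, 0.002], [-0.005, -0.002, -1.0]]
wrist_force: [0.5, -0.3, -0.5]
grip_width: 0.0187
finger_force: 60.9
```

>>> send_rows:
  increments:
    - {"delta_pos": [0,0,-2],"spin": 0}
    - {"delta_pos": [0,0,-2],"spin": 0}
    - {"delta_pos": [0,0,-2],"spin": 0}
    - {"delta_pos": [0,0,-1],"spin": 0}
    - {"delta_pos": [0,0,0],"spin": 0}
    - {"delta_pos": [0,0,0],"spin": 0}
    - {"delta_pos": [0,0,0],"spin": 0}
    - {"delta_pos": [0,0,0],"spin": 0}

```text
clock: 9.3
eef_pos: [0.4172, -0.3063, 0.2448]
tool_rot: [[0.993, 0.119, -0.001], [0.119, -0.993, 0.0], [-0.001, -0.001, -1.0]]
wrist_force: [0.2, 0.9, -0.7]
grip_width: 0.0187
finger_force: 60.9
```

Run:
```python
from h import *
s=status.observe();R=np.array(s['tool_rot']);print(np.round(s['eef_pos'],4),np.round(R,4),np.round(s['wrist_force'],2),np.round(s['moment'],2))
m=vision.camera_model('wrist');w=vision.capture('wrist');a=vision.capture('scene');t=vision.capture('top')
for n,i in (('w3',w),('s3',a),('t3',t)): cv2.imwrite(f'pics/{n}.png',i)
def proj(p,n,m):
    d=np.array(m['orientation']).T@(np.array(p)-m['eye'])
    if n!='wrist': return np.round([m['cx']+m['fx']*d[0]/d[2],m['cy']+m['fy']*d[1]/d[2]],1)
    r=np.hypot(*d[:2]);q=np.arctan2(r,d[2]);return np.round([m['cx']+m['fx']*q*d[0]/r,m['cy']+m['fy']*q*d[1]/r],1)
T=np.array(s['eef_pos'])-R[:,2]*.019
for th in (20,23,25,27):
    th=np.radians(th);u=R@np.array([-np.sin(th),0,-np.cos(th)]); tip=T-.1055*u
    print(np.round(tip,4),[proj(tip,n,vision.camera_model(n)).tolist() for n in('wrist','scene','top')])
c=np.zeros((600,800,3),np.uint8)
o=cv2.resize(w[120:320,240:400],None,fx=3,fy=3);c[:600,:480]=o
tp=proj(tip,'scene',vision.camera_model('scene')).astype(int);print(tp)
o=cv2.resize(a[tp[1]-60:tp[1]+20,tp[0]-60:tp[0]+20],None,fx=4,fy=4);c[:320,480:800]=o
cv2.imwrite('pics/c3.png',cv2.convertScaleAbs(c,alpha=1.3))
```

```text
[ 0.4172 -0.3063  0.2448] [[ 9.929e-01  1.186e-01 -9.000e-04]
 [ 1.186e-01 -9.929e-01  5.000e-04]
 [-8.000e-04 -6.000e-04 -1.000e+00]] [ 0.2   0.88 -0.66] [ 0.01 -0.02  0.02]
[ 0.453  -0.302   0.1647] [[320.2, 193.5], [151.6, 293.1], [487.6, 288.0]]
[ 0.4581 -0.3013  0.1667] [[320.2, 185.9], [153.6, 293.1], [487.5, 285.9]]
[ 0.4614 -0.3009  0.1682] [[320.2, 180.7], [154.9, 293.0], [487.4, 284.6]]
[ 0.4647 -0.3006  0.1698] [[320.2, 175.7], [156.2, 292.9], [487.4, 283.2]]
[156 292]
```

View pics/c3.png

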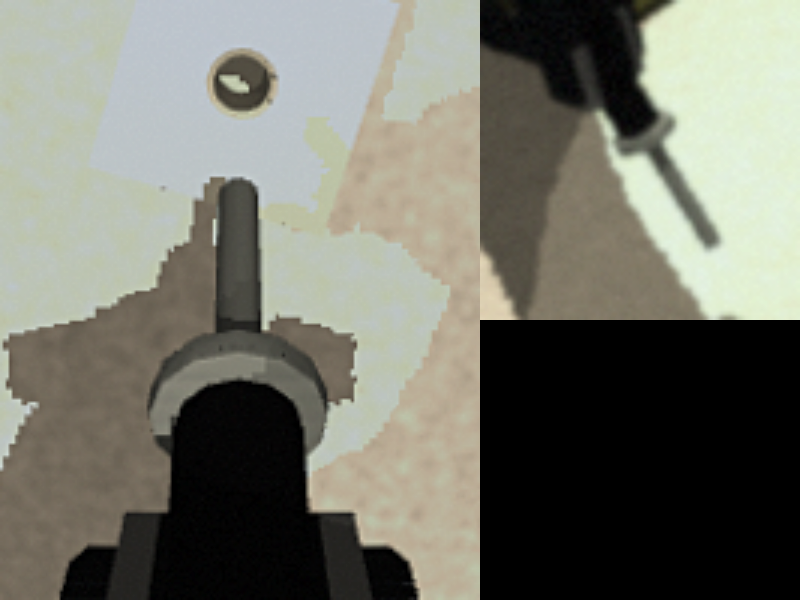

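The stylus leans about 23.5° in the tool x-z plane (tip at wrist 319.3,~185 and scene 154,292), close enough to 25°. I'll move over the right button.

>>> send_rows:
  increments:
    - {"delta_pos": [1.3,-2.0,0],"spin": 0}
    - {"delta_pos": [2.4,-3.7,0],"spin": 0}
    - {"delta_pos": [3,-4.5,0],"spin": 0}
    - {"delta_pos": [3,-4.5,0],"spin": 0}
    - {"delta_pos": [3,-4.5,0],"spin": 0}
    - {"delta_pos": [3,-4.5,0],"spin": 0}
    - {"delta_pos": [2,-3.1,0],"spin": 0}
    - {"delta_pos": [0.9,-1.6,0],"spin": 0}

```text
clock: 10.45
eef_pos: [0.5691, 0.0002, 0.2451]
tool_rot: [[0.993, 0.122, 0.0], [0.122, -0.993, 0.001], [0.0, -0.001, -1.0]]
wrist_force: [0.7, -0.9, -1.2]
grip_width: 0.0185
finger_force: 60.9
```

>>> send_rows:
  increments:
    - {"delta_pos": [0,0,0.7],"spin": 0}
    - {"delta_pos": [0,0,1],"spin": 0}
    - {"delta_pos": [0,0,1],"spin": 0}
    - {"delta_pos": [0,0,1],"spin": 0}
    - {"delta_pos": [0,0,1],"spin": 0}
    - {"delta_pos": [0,0,0.6],"spin": 0}
    - {"delta_pos": [0,0,0],"spin": 0}
    - {"delta_pos": [0,0,0],"spin": 0}

```text
clock: 11.45
eef_pos: [0.5688, -0.0023, 0.1925]
tool_rot: [[0.993, 0.119, 0.001], [0.119, -0.993, -0.0], [0.001, 0.0, -1.0]]
wrist_force: [-0.1, 0.1, 0.2]
grip_width: 0.0188
finger_force: 60.9
```

```bash
cat >> h.py <<'E'
def proj(p,n,m=None):
    m=m or vision.camera_model(n);d=np.array(m['orientation']).T@(np.array(p)-m['eye'])
    if n!='wrist': return np.round([m['cx']+m['fx']*d[0]/d[2],m['cy']+m['fy']*d[1]/d[2]],1)
    r=np.hypot(*d[:2]);q=np.arctan2(r,d[2]);return np.round([m['cx']+m['fx']*q*d[0]/r,m['cy']+m['fy']*q*d[1]/r],1)
def tip(s,th=23.5,off=0):
    R=np.array(s['tool_rot']);th=np.radians(th)
    return np.array(s['eef_pos'])-R[:,2]*.019-.1055*(R@np.array([-np.sin(th),0,-np.cos(th)]))+off*(R@np.array([np.cos(th),0,-np.sin(th)]))
E
python3 - <<'E'
from h import *
import json
s=status.observe();print(np.round(s['eef_pos'],4),np.round(s['wrist_force'],2),s['clock'])
m=vision.camera_model('wrist');w=vision.capture('wrist');a=vision.capture('scene');t=vision.capture('top')
for n,i in (('w4',w),('s4',a),('t4',t)): cv2.imwrite(f'pics/{n}.png',i)
json.dump({k:np.array(v).tolist() for k,v in m.items()},open('w4.json','w'))
M=np.array([.6224,.004,.066]);T=tip(s)
for n in('wrist','scene','top'): print(n,'mouth',proj(M,n),'tip',proj(T,n),'rim',proj(tip(s,off=.004),n))
m3=cv2.imread('pics/w3.png')
print(np.round(T,4))
c=np.zeros((600,800,3),np.uint8)
p=proj(M,'wrist').astype(int);print('w crop origin',p-[60,90])
o=cv2.resize(w[max(p[1]-90,0):p[1]+60,p[0]-60:p[0]+60],None,fx=4,fy=4);c[:o.shape[0],:480]=o
p=proj(M,'scene').astype(int);print('s crop origin',p-[40,40])
o=cv2.resize(a[p[1]-40:p[1]+35,p[0]-40:p[0]+40],None,fx=4,fy=4);c[:300,480:800]=o
p=proj(M,'top').astype(int);print('t crop origin',p-[40,35])
o=cv2.resize(t[p[1]-35:p[1]+40,p[0]-40:p[0]+40],None,fx=4,fy=4);c[300:600,480:800]=o
cv2.imwrite('pics/c4.png',cv2.convertScaleAbs(c,alpha=1.4))
E
```

```text
[ 0.5688 -0.0023  0.1925] [-0.07  0.06  0.15] 11.45
wrist mouth [320.3 156.8] tip [320.4 184.3] rim [320.4 178.7]
scene mouth [320.6 271.5] tip [315.  252.6] rim [316.5 252.5]
top mouth [363.6 226.7] tip [365.1 228.4] rim [365. 227.]
[0.6106 0.0027 0.1148]
w crop origin [260  66]
s crop origin [280 231]
t crop origin [323 191]
```

View pics/c4.png

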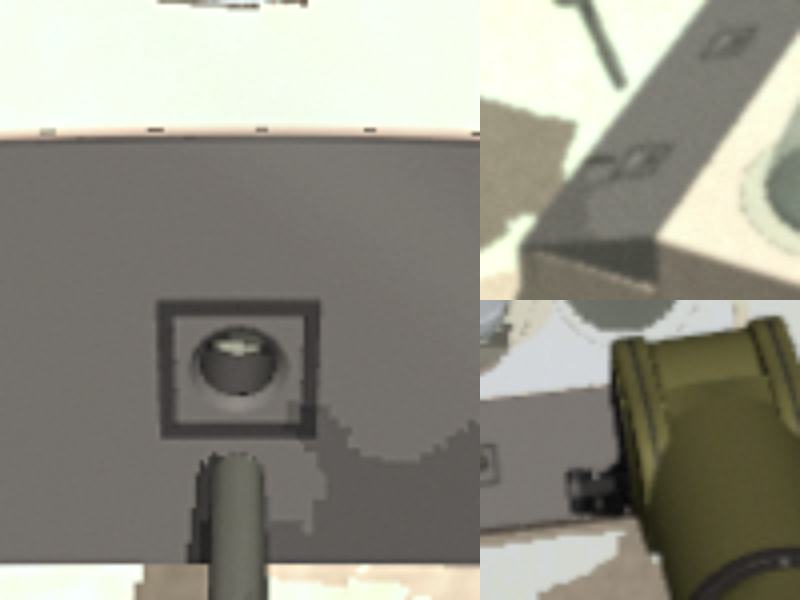

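In the wrist crop the recess centre is at (319.8,157.8) and the tip rim at (319,179.8), both within about 1 px of the model. I'll go down to about 3 mm above the recess mouth.

>>> send_rows:
  increments:
    - {"delta_pos": [0.2,0,0.5],"spin": 0}
    - {"delta_pos": [0.2,0,1],"spin": 0}
    - {"delta_pos": [0.2,0,1.1],"spin": 0}
    - {"delta_pos": [0.2,0,1],"spin": 0}
    - {"delta_pos": [0.2,0,0.7],"spin": 0}
    - {"delta_pos": [0.05,0,0.3],"spin": 0}
    - {"delta_pos": [0,0,0],"spin": 0}
    - {"delta_pos": [0,0,0],"spin": 0}

```text
clock: 12.6
eef_pos: [0.5791, -0.0012, 0.1466]
tool_rot: [[0.993, 0.118, 0.001], [0.118, -0.993, -0.0], [0.001, 0.0, -1.0]]
wrist_force: [-0.4, -0.3, -0.8]
grip_width: 0.0188
finger_force: 60.9
```

Run:
```python
from h import *
s=status.observe();print(np.round(s['eef_pos'],4),np.round(s['wrist_force'],2),s['clock'])
w=vision.capture('wrist');a=vision.capture('scene')
for n,i in (('w5',w),('s5',a)): cv2.imwrite(f'pics/{n}.png',i)
M=np.array([.6224,.0043,.066]);T=tip(s)
d=T-M;print(np.round(T,4),'xs',d@[.993,.118,0],'ys',d@[-.118,.993,0],'n',d@[-.4197,-.0499,.906],'perp',d@[.9,.107,.4226])
print(proj(M,'wrist'),proj(T,'wrist'),proj(tip(s,off=.004),'wrist'),proj(M,'scene'),proj(T,'scene'))
c=np.zeros((600,800,3),np.uint8)
p=proj(M,'wrist').astype(int);print('w crop origin',p-[40,50])
o=cv2.resize(w[p[1]-50:p[1]+50,p[0]-40:p[0]+40],None,fx=6,fy=6,interpolation=2);c[:600,:480]=o
p=proj(M,'scene').astype(int);print('s crop origin',p-[20,25])
o=cv2.resize(a[p[1]-25:p[1]+25,p[0]-20:p[0]+20],None,fx=8,fy=8,interpolation=2);c[:400,480:800]=o
cv2.imwrite('pics/c5.png',cv2.convertScaleAbs(c,alpha=1.4))
```

```text
[ 0.5791 -0.0012  0.1466] [-0.44 -0.29 -0.78] 12.6
[0.621  0.0038 0.0689] xs -0.001485964687293746 ys -0.0003119813334053796 n 0.0032367169511214318 perp -0.00013002729977769855
[319.9 181.1] [320.4 184.3] [320.4 178.7] [320.7 271.4] [319.9 270.3]
w crop origin [279 131]
s crop origin [300 246]
```

View pics/c5.png

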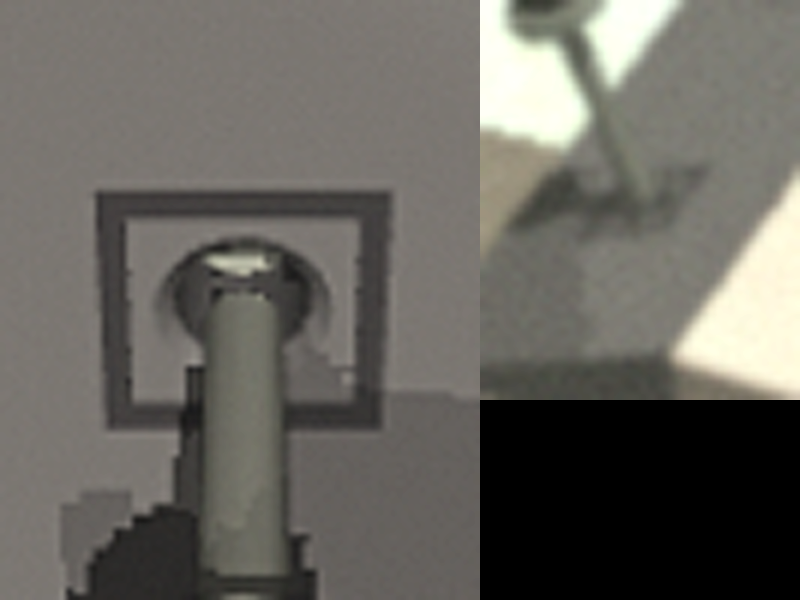

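The tip sits centred on the recess (tip x=245, frame centre x=244 in the crop), about 3 mm above its mouth. I'll enter along the panel normal.

>>> send_rows:
  increments:
    - {"delta_pos": [0.07,0,0.15],"spin": 0}
    - {"delta_pos": [0.07,0,0.15],"spin": 0}
    - {"delta_pos": [0.07,0,0.15],"spin": 0}
    - {"delta_pos": [0.07,0,0.15],"spin": 0}
    - {"delta_pos": [0.07,0,0.15],"spin": 0}
    - {"delta_pos": [0,0,0],"spin": 0}
    - {"delta_pos": [0,0,0],"spin": 0}
    - {"delta_pos": [0,0,0],"spin": 0}

```text
clock: 13.7
eef_pos: [0.5824, -0.0008, 0.1388]
tool_rot: [[0.993, 0.118, 0.0], [0.118, -0.993, -0.0], [0.0, 0.0, -1.0]]
wrist_force: [0.6, -0.2, -0.7]
grip_width: 0.0187
finger_force: 60.9
```

>>> send_rows:
  increments:
    - {"delta_pos": [0.07,0,0.15],"spin": 0}
    - {"delta_pos": [0.07,0,0.15],"spin": 0}
    - {"delta_pos": [0,0,0],"spin": 0}
    - {"delta_pos": [0,0,0],"spin": 0}
    - {"delta_pos": [0,0,0],"spin": 0}
    - {"delta_pos": [0,0,0],"spin": 0}
    - {"delta_pos": [0,0,0],"spin": 0}
    - {"delta_pos": [0,0,0],"spin": 0}

```text
clock: 14.7
eef_pos: [0.5838, -0.0006, 0.1358]
tool_rot: [[0.993, 0.119, 0.0], [0.119, -0.993, -0.0], [0.0, 0.0, -1.0]]
wrist_force: [0.0, -0.4, -0.7]
grip_width: 0.0188
finger_force: 60.9
```

h ≈ −8.7 mm and no contact yet. I'll continue in about 3.3 mm steps.

>>> send_rows:
  increments:
    - {"delta_pos": [0.07,0,0.15],"spin": 0}
    - {"delta_pos": [0.07,0,0.15],"spin": 0}
    - {"delta_pos": [0,0,0],"spin": 0}
    - {"delta_pos": [0,0,0],"spin": 0}
    - {"delta_pos": [0,0,0],"spin": 0}
    - {"delta_pos": [0,0,0],"spin": 0}
    - {"delta_pos": [0,0,0],"spin": 0}
    - {"delta_pos": [0,0,0],"spin": 0}

```text
clock: 15.7
eef_pos: [0.5852, -0.0004, 0.1328]
tool_rot: [[0.993, 0.119, -0.0], [0.119, -0.993, -0.0], [-0.0, 0.0, -1.0]]
wrist_force: [0.1, -0.5, -0.9]
grip_width: 0.0187
finger_force: 60.9
```

```bash
python3 -c "
from bench import status;s=status.observe();print(s['wrist_force'],s['eef_pos'])"
```

```text
[ 0.05481751 -0.53821366 -0.94059612] [ 5.85176718e-01 -3.86451204e-04  1.32784281e-01]
```

>>> send_rows:
  increments:
    - {"delta_pos": [0.07,0,0.15],"spin": 0}
    - {"delta_pos": [0.07,0,0.15],"spin": 0}
    - {"delta_pos": [0,0,0],"spin": 0}
    - {"delta_pos": [0,0,0],"spin": 0}
    - {"delta_pos": [0,0,0],"spin": 0}
    - {"delta_pos": [0,0,0],"spin": 0}
    - {"delta_pos": [0,0,0],"spin": 0}
    - {"delta_pos": [0,0,0],"spin": 0}

```text
clock: 16.7
eef_pos: [0.5866, -0.0002, 0.1298]
tool_rot: [[0.993, 0.119, 0.0], [0.119, -0.993, -0.0], [0.0, 0.0, -1.0]]
wrist_force: [-0.8, 0.1, 0.9]
grip_width: 0.0186
finger_force: 60.9
```

Contact (about +2 N along the normal). Continuing.

>>> send_rows:
  increments:
    - {"delta_pos": [0.07,0,0.15],"spin": 0}
    - {"delta_pos": [0.07,0,0.15],"spin": 0}
    - {"delta_pos": [0,0,0],"spin": 0}
    - {"delta_pos": [0,0,0],"spin": 0}
    - {"delta_pos": [0,0,0],"spin": 0}
    - {"delta_pos": [0,0,0],"spin": 0}
    - {"delta_pos": [0,0,0],"spin": 0}
    - {"delta_pos": [0,0,0],"spin": 0}

```text
clock: 17.7
eef_pos: [0.5879, -0.0001, 0.1268]
tool_rot: [[0.993, 0.118, -0.0], [0.118, -0.993, -0.0], [-0.0, 0.0, -1.0]]
wrist_force: [-1.3, -0.0, 2.4]
grip_width: 0.0186
finger_force: 60.9
```

>>> send_rows:
  increments:
    - {"delta_pos": [0.07,0,0.15],"spin": 0}
    - {"delta_pos": [0.047,0,0.1],"spin": 0}
    - {"delta_pos": [0,0,0],"spin": 0}
    - {"delta_pos": [0,0,0],"spin": 0}
    - {"delta_pos": [0,0,0],"spin": 0}
    - {"delta_pos": [0,0,0],"spin": 0}
    - {"delta_pos": [0,0,0],"spin": 0}
    - {"delta_pos": [0,0,0],"spin": 0}

```text
clock: 18.7
eef_pos: [0.5891, 0.0001, 0.1243]
tool_rot: [[0.993, 0.119, 0.0], [0.119, -0.993, -0.0], [-0.0, 0.0, -1.0]]
wrist_force: [-1.1, -0.1, 3.4]
grip_width: 0.0186
finger_force: 61.0
```

```bash
python3 -c "
from bench import status;import numpy as np
s=status.observe();print(s['wrist_force'],s['wrist_force']@np.array([-.4197,-.0499,.906])+.84,s['eef_pos'])"
```

```text
[-1.10090689 -0.11415464  3.37898795] 4.369110026779457 [5.89111621e-01 8.57948739e-05 1.24301166e-01]
```

>>> send_rows:
  increments:
    - {"delta_pos": [0.047,0,0.1],"spin": 0}
    - {"delta_pos": [0,0,0],"spin": 0}
    - {"delta_pos": [0,0,0],"spin": 0}
    - {"delta_pos": [0,0,0],"spin": 0}
    - {"delta_pos": [0,0,0],"spin": 0}
    - {"delta_pos": [0,0,0],"spin": 0}
    - {"delta_pos": [0,0,0],"spin": 0}
    - {"delta_pos": [0,0,0],"spin": 0}

```text
clock: 19.7
eef_pos: [0.5896, 0.0001, 0.1233]
tool_rot: [[0.993, 0.119, 0.0], [0.119, -0.993, -0.0], [0.0, 0.0, -1.0]]
wrist_force: [-1.3, -0.2, 4.0]
grip_width: 0.0185
finger_force: 61.0
```

>>> send_rows:
  increments:
    - {"delta_pos": [0.028,0,0.06],"spin": 0}
    - {"delta_pos": [0,0,0],"spin": 0}
    - {"delta_pos": [0,0,0],"spin": 0}
    - {"delta_pos": [0,0,0],"spin": 0}
    - {"delta_pos": [0,0,0],"spin": 0}
    - {"delta_pos": [0,0,0],"spin": 0}
    - {"delta_pos": [0,0,0],"spin": 0}
    - {"delta_pos": [0,0,0],"spin": 0}

```text
clock: 20.7
eef_pos: [0.5898, 0.0002, 0.1229]
tool_rot: [[0.993, 0.119, -0.0], [0.119, -0.993, -0.0], [-0.0, 0.0, -1.0]]
wrist_force: [-3.4, -0.1, 5.7]
grip_width: 0.0183
finger_force: 61.4
```

Force jumped to about 7.4 N against the 5.5 N spring maximum, so the button is at its stop. I'll add a small margin and hold.

>>> send_rows:
  increments:
    - {"delta_pos": [0.014,0,0.03],"spin": 0}
    - {"delta_pos": [0,0,0],"spin": 0}
    - {"delta_pos": [0,0,0],"spin": 0}
    - {"delta_pos": [0,0,0],"spin": 0}
    - {"delta_pos": [0,0,0],"spin": 0}
    - {"delta_pos": [0,0,0],"spin": 0}
    - {"delta_pos": [0,0,0],"spin": 0}
    - {"delta_pos": [0,0,0],"spin": 0}

```text
clock: 21.7
eef_pos: [0.5898, 0.0001, 0.1228]
tool_rot: [[0.993, 0.119, -0.0], [0.119, -0.993, -0.0], [-0.0, 0.0, -1.0]]
wrist_force: [-4.1, 0.4, 8.0]
grip_width: 0.0185
finger_force: 61.4
```

>>> send_rows:
  increments:
    - {"delta_pos": [0,0,0],"spin": 0}
    - {"delta_pos": [0,0,0],"spin": 0}
    - {"delta_pos": [0,0,0],"spin": 0}
    - {"delta_pos": [0,0,0],"spin": 0}
    - {"delta_pos": [0,0,0],"spin": 0}
    - {"delta_pos": [0,0,0],"spin": 0}
    - {"delta_pos": [0,0,0],"spin": 0}
    - {"delta_pos": [0,0,0],"spin": 0}

```text
clock: 22.7
eef_pos: [0.5898, 0.0002, 0.1228]
tool_rot: [[0.993, 0.118, -0.0], [0.118, -0.993, -0.0], [-0.0, 0.0, -1.0]]
wrist_force: [-3.2, -0.7, 7.1]
grip_width: 0.0186
finger_force: 61.4
```

>>> send_rows:
  increments:
    - {"delta_pos": [-0.14,0,-0.3],"spin": 0}
    - {"delta_pos": [-0.21,0,-0.45],"spin": 0}
    - {"delta_pos": [-0.21,0,-0.45],"spin": 0}
    - {"delta_pos": [-0.21,0,-0.45],"spin": 0}
    - {"delta_pos": [-0.21,0,-0.45],"spin": 0}
    - {"delta_pos": [-0.21,0,-0.45],"spin": 0}
    - {"delta_pos": [-0.28,0,-0.6],"spin": 0}
    - {"delta_pos": [-0.28,0,-1.5],"spin": 0}

```text
clock: 23.7
eef_pos: [0.5719, -0.0019, 0.1691]
tool_rot: [[0.993, 0.119, -0.001], [0.119, -0.993, -0.0], [-0.001, 0.0, -1.0]]
wrist_force: [-0.2, -0.1, -1.2]
grip_width: 0.0185
finger_force: 61.3
```

>>> send_rows:
  increments:
    - {"delta_pos": [0,0,-2],"spin": 0}
    - {"delta_pos": [0,0,-2],"spin": 0}
    - {"delta_pos": [0,0,-2],"spin": 0}
    - {"delta_pos": [0,0,-1],"spin": 0}
    - {"delta_pos": [0,0,0],"spin": 0}
    - {"delta_pos": [0,0,0],"spin": 0}
    - {"delta_pos": [0,0,0],"spin": 0}
    - {"delta_pos": [0,0,0],"spin": 0}

```text
clock: 24.7
eef_pos: [0.5724, -0.0019, 0.2384]
tool_rot: [[0.993, 0.119, -0.001], [0.119, -0.993, -0.0], [-0.001, 0.0, -1.0]]
wrist_force: [-0.0, -0.6, -0.8]
grip_width: 0.0186
finger_force: 61.3
```

Run:
```python
from h import *
s=status.observe();R=np.array(s['tool_rot']);e=np.array(s['eef_pos']);print(e,s['clock'])
# hole from w3: recompute camera pose in the tool frame
m=vision.camera_model('wrist');Rt=R;el=Rt.T@(np.array(m['eye'])-e);Rl=Rt.T@np.array(m['orientation'])
e3=np.array([.4172,-.3063,.2448]);R3=np.array([[.9929,.1186,-.0009],[.1186,-.9929,.0005],[-.0008,-.0006,-1]])
m3=dict(m);m3['eye']=e3+R3@el;m3['orientation']=R3@Rl
H=onz('wrist',(320.7,147.3),.075,m3);print('hole',H)
print('tool delta from here to TCP=e3:',R.T@(e3-e))
# hole ellipse in w3
im=cv2.imread('pics/w3.png')[130:170,300:345];g=cv2.cvtColor(im,6)
w=vision.capture('wrist');cv2.imwrite('pics/w6.png',w);print('tip expected',proj(tip(s),'wrist'))
for n in ('w4','w6'):
    q=cv2.imread(f'pics/{n}.png');print(n,cv2.absdiff(q,cv2.imread('pics/w3.png'))[180:330,300:340].mean())
```

```text
[ 0.57235478 -0.00188364  0.23835711] 24.7
hole [ 0.47434608 -0.29981193  0.075     ]
tool delta from here to TCP=e3: [-0.190171    0.28386591 -0.00624326]
tip expected [320.4 184.4]
w4 15.589277777777777
w6 13.250777777777778
```

>>> send_rows:
  increments:
    - {"delta_pos": [-1.2,2.0,0],"spin": 0}
    - {"delta_pos": [-2.2,3.7,0],"spin": 0}
    - {"delta_pos": [-2.8,4.5,0],"spin": 0}
    - {"delta_pos": [-2.8,4.5,0],"spin": 0}
    - {"delta_pos": [-2.8,4.5,0],"spin": 0}
    - {"delta_pos": [-2.8,4.5,0],"spin": 0}
    - {"delta_pos": [-1.9,3.2,0],"spin": 0}
    - {"delta_pos": [-0.9,1.6,0],"spin": 0}

```text
clock: 25.75
eef_pos: [0.4323, -0.3077, 0.2388]
tool_rot: [[0.993, 0.115, -0.001], [0.115, -0.993, -0.001], [-0.001, 0.001, -1.0]]
wrist_force: [0.5, 0.8, -1.1]
grip_width: 0.0184
finger_force: 61.3
```

>>> send_rows:
  increments:
    - {"delta_pos": [0,0,1],"spin": 0}
    - {"delta_pos": [0,0,1.5],"spin": 0}
    - {"delta_pos": [0,0,1.5],"spin": 0}
    - {"delta_pos": [0,0,1.5],"spin": 0}
    - {"delta_pos": [0,0,1],"spin": 0}
    - {"delta_pos": [0,0,0.5],"spin": 0}
    - {"delta_pos": [0,0,0],"spin": 0}
    - {"delta_pos": [0,0,0],"spin": 0}

```text
clock: 26.75
eef_pos: [0.4339, -0.3057, 0.1693]
tool_rot: [[0.993, 0.118, 0.001], [0.118, -0.993, -0.001], [0.001, 0.001, -1.0]]
wrist_force: [-0.1, 0.4, -0.4]
grip_width: 0.0183
finger_force: 61.3
```

Run:
```python
from h import *
s=status.observe();print(np.round(s['eef_pos'],4),np.round(s['wrist_force'],2),s['clock'])
w=vision.capture('wrist');cv2.imwrite('pics/w7.png',w)
H=np.array([.4744,-.2998,.075]);T=tip(s);R=np.array(s['tool_rot']);print(T,'tip-hole in tool',R.T@(T-H))
print('hole',proj(H,'wrist'),'tip',proj(T,'wrist'),'rim',proj(tip(s,off=.004),'wrist'))
p=proj(H,'wrist').astype(int);print('origin',p-[50,50])
cv2.imwrite('pics/c7.png',cv2.convertScaleAbs(cv2.resize(w[p[1]-50:p[1]+50,p[0]-50:p[0]+50],None,fx=6,fy=6,interpolation=2),alpha=1.3))
```

```text
[ 0.4339 -0.3057  0.1693] [-0.13  0.4  -0.4 ] 26.75
[ 0.47577248 -0.30077875  0.09158406] tip-hole in tool [ 0.00125996  0.00114461 -0.01658237]
hole [318.5 181.8] tip [320.3 184.3] rim [320.3 178.7]
origin [268 131]
```

View pics/c7.png

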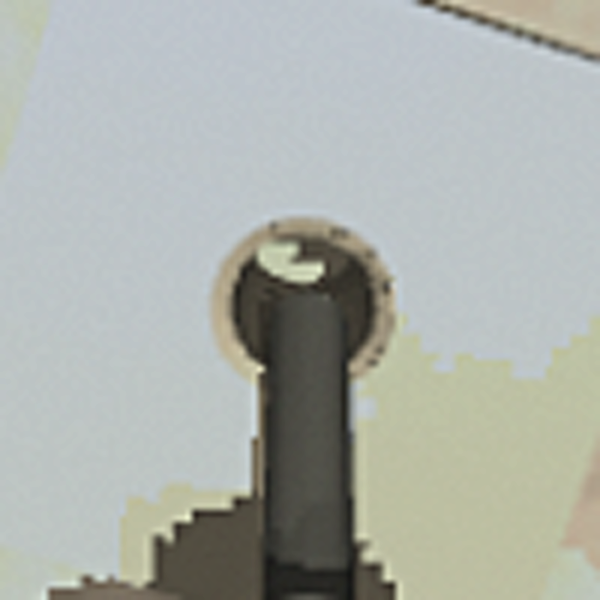

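The wrist crop shows the hole at (303,305) and the shaft axis at x=308, about 0.5 mm to the right. I'll correct that, insert about 10 mm, then swing the stylus upright against the far rim.

>>> send_rows:
  increments:
    - {"delta_pos": [0.13,-0.07,0.5],"spin": 0}
    - {"delta_pos": [0,0,0.6],"spin": 0}
    - {"delta_pos": [0,0,0.6],"spin": 0}
    - {"delta_pos": [0,0,0.6],"spin": 0}
    - {"delta_pos": [0,0,0.4],"spin": 0}
    - {"delta_pos": [0,0,0],"spin": 0}
    - {"delta_pos": [0,0,0],"spin": 0}
    - {"delta_pos": [0,0,0],"spin": 0}

```text
clock: 27.8
eef_pos: [0.435, -0.3048, 0.1421]
tool_rot: [[0.993, 0.119, 0.0], [0.119, -0.993, -0.0], [0.0, 0.0, -1.0]]
wrist_force: [-0.2, 0.6, -1.0]
grip_width: 0.0188
finger_force: 61.3
```

>>> send_rows:
  increments:
    - {"delta_pos": [0.5,0,0],"spin": 0}
    - {"delta_pos": [0.5,0,0],"spin": 0}
    - {"delta_pos": [0.5,0,0],"spin": 0}
    - {"delta_pos": [0.5,0,0],"spin": 0}
    - {"delta_pos": [0.5,0,0],"spin": 0}
    - {"delta_pos": [0.5,0,0],"spin": 0}
    - {"delta_pos": [0,0,0],"spin": 0}
    - {"delta_pos": [0,0,0],"spin": 0}

```text
clock: 28.8
eef_pos: [0.4605, -0.3017, 0.1413]
tool_rot: [[0.993, 0.117, -0.008], [0.117, -0.993, 0.0], [-0.008, -0.001, -1.0]]
wrist_force: [-7.0, -0.9, 2.0]
grip_width: 0.0188
finger_force: 59.5
```

>>> send_rows:
  increments:
    - {"delta_pos": [0.4,0,0],"spin": 0}
    - {"delta_pos": [0.4,0,0],"spin": 0}
    - {"delta_pos": [0.4,0,0],"spin": 0}
    - {"delta_pos": [0.4,0,0],"spin": 0}
    - {"delta_pos": [0.2,0,0],"spin": 0}
    - {"delta_pos": [0,0,0],"spin": 0}
    - {"delta_pos": [0,0,0],"spin": 0}
    - {"delta_pos": [0,0,0],"spin": 0}

```text
clock: 29.8
eef_pos: [0.4785, -0.2997, 0.1413]
tool_rot: [[0.993, 0.117, -0.008], [0.117, -0.993, 0.0], [-0.008, -0.001, -1.0]]
wrist_force: [-5.4, -1.3, 1.5]
grip_width: 0.0187
finger_force: 59.0
```

>>> send_rows:
  increments:
    - {"delta_pos": [0.1,0,0],"spin": 0}
    - {"delta_pos": [0,0,0],"spin": 0}
    - {"delta_pos": [-0.4,0,0],"spin": 0}
    - {"delta_pos": [-0.5,0,0],"spin": 0}
    - {"delta_pos": [0,0,0.5],"spin": 0}
    - {"delta_pos": [0,0,0.5],"spin": 0}
    - {"delta_pos": [0,0,0],"spin": 0}
    - {"delta_pos": [0,0,0],"spin": 0}

```text
clock: 30.8
eef_pos: [0.4749, -0.2998, 0.1318]
tool_rot: [[0.993, 0.119, 0.0], [0.119, -0.993, -0.0], [0.0, 0.0, -1.0]]
wrist_force: [-0.3, 1.0, 0.1]
grip_width: 0.019
finger_force: 58.9
```

Run:
```python
from h import *
s=status.observe();print(np.round(s['eef_pos'],4),np.round(s['wrist_force'],2),s['clock'])
w=vision.capture('wrist');a=vision.capture('scene');cv2.imwrite('pics/w8.png',w)
c=np.zeros((600,800,3),np.uint8);c[:,:400]=cv2.resize(w[150:300,270:370],None,fx=4,fy=4)
c[:,400:]=cv2.resize(a[240:390,120:220],None,fx=4,fy=4);cv2.imwrite('pics/c8.png',cv2.convertScaleAbs(c,alpha=1.3))
```

```text
[ 0.4749 -0.2998  0.1318] [-0.31  1.03  0.1 ] 30.8
```

View pics/c8.png

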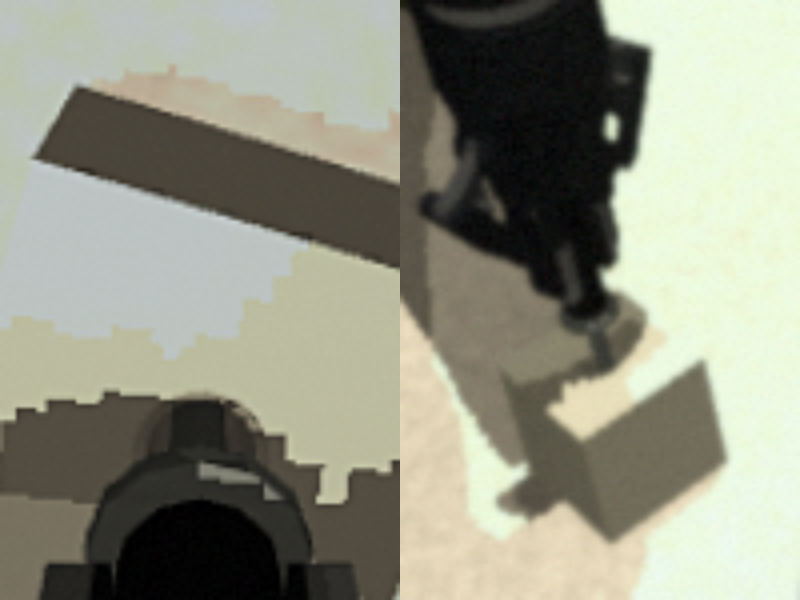

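The stylus is upright in the hole, with the collar still about 30 mm above the block. Lowering it.

>>> send_rows:
  increments:
    - {"delta_pos": [0,0,0.4],"spin": 0}
    - {"delta_pos": [0,0,0.5],"spin": 0}
    - {"delta_pos": [0,0,0.5],"spin": 0}
    - {"delta_pos": [0,0,0.5],"spin": 0}
    - {"delta_pos": [0,0,0.5],"spin": 0}
    - {"delta_pos": [0,0,0.3],"spin": 0}
    - {"delta_pos": [0,0,0.2],"spin": 0}
    - {"delta_pos": [0,0,0],"spin": 0}

```text
clock: 31.9
eef_pos: [0.4746, -0.2999, 0.1028]
tool_rot: [[0.993, 0.119, -0.0], [0.119, -0.993, -0.0], [-0.0, 0.0, -1.0]]
wrist_force: [0.0, 1.2, -1.2]
grip_width: 0.0187
finger_force: 58.9
```

>>> send_rows:
  increments:
    - {"delta_pos": [0,0,0.1],"spin": 0}
    - {"delta_pos": [0,0,0],"spin": 0}
    - {"delta_pos": [0,0,0],"spin": 0}
    - {"delta_pos": [0,0,0],"spin": 0}
    - {"delta_pos": [0,0,0],"spin": 0}
    - {"delta_pos": [0,0,0],"spin": 0}
    - {"delta_pos": [0,0,0],"spin": 0}
    - {"delta_pos": [0,0,0],"spin": 0}

```text
clock: 32.9
eef_pos: [0.4746, -0.2999, 0.1019]
tool_rot: [[0.993, 0.118, 0.0], [0.118, -0.993, -0.0], [0.0, 0.0, -1.0]]
wrist_force: [0.8, 0.1, -1.9]
grip_width: 0.0185
finger_force: 58.9
```

>>> send_rows:
  increments:
    - {"delta_pos": [0,0,0],"spin": 0}
    - {"delta_pos": [0,0,0],"spin": 0}
    - {"delta_pos": [0,0,0],"spin": 0}
    - {"delta_pos": [0,0,0],"spin": 0}
    - {"delta_pos": [0,0,0],"spin": 0}
    - {"delta_pos": [0,0,0],"spin": 0}
    - {"delta_pos": [0,0,0],"spin": 0}
    - {"delta_pos": [0,0,0],"spin": 0}
  claw: 1

```text
clock: 33.9
eef_pos: [0.4746, -0.2999, 0.1019]
tool_rot: [[0.993, 0.119, 0.0], [0.119, -0.993, -0.0], [0.0, 0.0, -1.0]]
wrist_force: [0.7, 0.9, 0.4]
grip_width: 0.0855
finger_force: 0.0
```

>>> send_rows:
  increments:
    - {"delta_pos": [0,0,-0.8],"spin": 0}
    - {"delta_pos": [0,0,-1.5],"spin": 0}
    - {"delta_pos": [0,0,-2],"spin": 0}
    - {"delta_pos": [0,0,-2],"spin": 0}
    - {"delta_pos": [0,0,-2],"spin": 0}
    - {"delta_pos": [0,0,-2],"spin": 0}
    - {"delta_pos": [0,0,-1.5],"spin": 0}
    - {"delta_pos": [0,0,-0.5],"spin": 0}

```text
clock: 34.9
eef_pos: [0.475, -0.3002, 0.2263]
tool_rot: [[0.993, 0.118, 0.002], [0.118, -0.993, -0.001], [0.002, 0.001, -1.0]]
wrist_force: [-0.6, -0.5, -0.4]
grip_width: 0.0852
finger_force: 0.0
```

Run:
```python
from h import *
s=status.observe();print(np.round(s['eef_pos'],4),np.round(s['wrist_force'],2),s['clock'])
w=vision.capture('wrist');a=vision.capture('scene');t=vision.capture('top')
print(proj((.4744,-.2998,.151),'wrist'),proj((.4744,-.2998,.081),'wrist'))
c=np.zeros((600,800,3),np.uint8);c[:400,:400]=cv2.resize(w[160:300,250:390],(400,400))
c[:400,400:]=cv2.resize(a[280:380,120:220],(400,400));c[400:,:]=cv2.resize(a[140:340,200:600],(400,200))[:, :1].repeat(800,1)*0
c[400:600,:330]=cv2.resize(a[150:340,180:490],(330,200));c[400:600,340:700]=cv2.resize(t[110:330,100:510],(360,200))
cv2.imwrite('pics/c9.png',cv2.convertScaleAbs(c,alpha=1.3))
```

```text
[ 0.475  -0.3002  0.2263] [-0.61 -0.48 -0.41] 34.9
[320.4 252.5] [320.2 222. ]
```

View pics/c9.png

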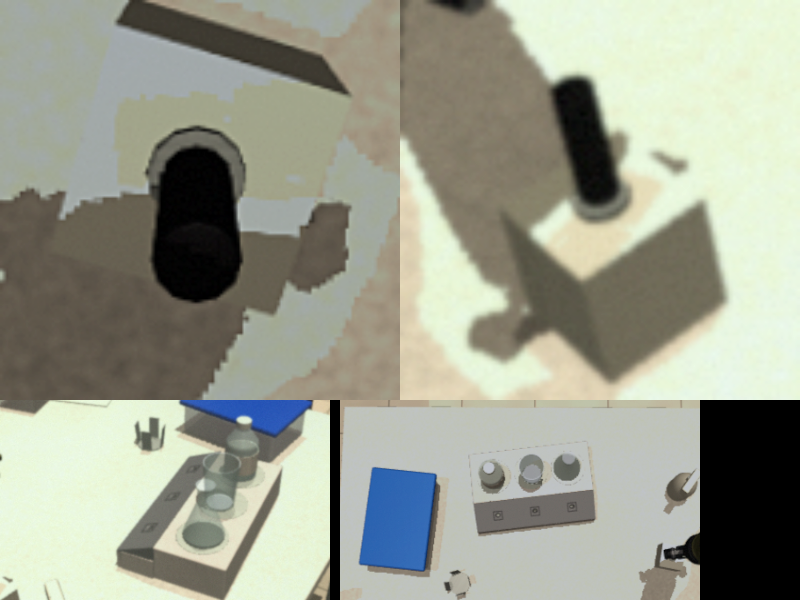

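The stylus stands upright with its collar on the block (scene crop 600,205), and the vessels and bystanders haven't moved. I'm handing in.

```bash
python3 -c "
from bench import sign_off;print(sign_off())"
```

```text
the job is handed in; nothing more can be done
None
```

The start button in front of the conical flask (the right one) was pressed to its stop at about 9 N and held for over 2 s. The stylus is back upright in its stand with its collar on the block, and the job was handed in at about 35 s.

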